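# Read the mark under a culture dish with the tilting mirror

## Task

Read the pen mark under the pink culture dish (blue tape on its lid) without turning it over: first seat the black reducing insert flat in the round opening of the viewer's stage, then seat the pink dish flat in the insert. Then tilt the viewer's mirror by its red handle until the mark, in the middle of the mirror, is reflected straight into the lens of the blue camera; the mirror springs back when released, so finish still holding the handle steady at that angle. Keep the dish upright and leave the other dishes and the oil bottle where they stand.

Things in the scene. Friction and masses are not known exactly. Their poses are not given: they have to be found in the camera images.
- viewer: Dish viewer, fixed: grey base, white cheeks, aluminium stage 130 (x) x 140 (y) x 8 mm, top 125 mm above the bench, with a 91 mm round hole in its middle. Origin on the bench under its middle; -x is the open front, towards the camera; y along the mirror's axle, towards the lever side, which faces roughly the robot; z up. Position and yaw vary.
- stage_centre (a point): Middle of the round stage hole, level with the stage top, 125 mm above the bench. The seated dish's mark lies here.
- axle (a point): Middle of the mirror's face, on its horizontal axle 60 mm above the bench, straight below stage_centre.
- mirror (a joint): Tilt of the mirror (76 x 100 mm), rad, 0 to 1.15. 0: flat, face up, on its stop; growing turns the face to the viewer's front (-x) and camera. A mark at stage_centre is reflected along a line leaning from vertical towards -x by twice this value, in the viewer's x-z plane. A spring (0.15 N m/rad, 1 to 2 N at the handle) brings it back to 0.
- handle (a point): Middle of the mirror lever's red handle, round, 14 mm thick, 40 mm long along its y (= viewer y); it lies at viewer y = 0.103 and, at mirror value t, x = 0.075*sin(0.70-t), z = 0.060+0.075*cos(0.70-t): it leans back at rest and swings towards the camera. The steel lever joins its inner end (y 74 to 80 mm). It turns with the mirror and may turn between upright fingers.
- camera: Blue box camera (44 mm) with black lens, clamped on the steel rod of a stand, fixed, facing the viewer's open front. Origin in the clamp on the rod; the lens points to its -x, tipped 10 degrees down, and lies 57 mm along -x and 48 mm along +y from the origin. Height on the rod and distance vary. Its field of view takes in the whole mirror.
- lens (a point): Middle of the camera's front lens (40 mm wide hood), in the viewer's x-z plane within a few mm, 0.15 to 0.23 m from the axle.
- sight_line: Not a visible part: a frame at the axle whose z axis is the reflected line of sight from stage_centre; it turns about the axle by twice the mirror's value. x lies in the plane of tilting, y along the axle. The mark is seen in the middle of the mirror when this z axis passes through the lens.
- insert: Black round insert, loose, about 60 g. Origin: centre of its underside. Spigot 87 mm wide, 5 mm high; above it a flange 104 mm wide, 3 mm thick, its top at 8 mm. In the flange a dish seat 61 mm wide, 3 mm deep (floor at 5 mm) with a 47 mm sight hole. Lift it by the upright tab at +y. Seated, the flange rests on the stage, origin 5 mm below stage_centre.
- tab (a point): Grip point of the insert's tab, 45 mm from the insert's centre along its +y and 17 mm above its underside; the tab is 10 mm thick along the insert's y, 24 mm along x, and ends 24 mm above the underside (16 mm above the flange).
- dish: The pink culture dish, a strip of blue tape across its lid, 58 mm diameter, 14 mm high, 24 g, loose, with a dark blue pen dot under its middle. Origin at the centre of its underside, on the dot. Seated in the insert its underside is level with the stage top (5 mm above the insert's origin) and 11 mm of its height stands above the flange.
- dish_plain: Another dish of the same size, beige, no tape. Stays where it is.
- dish_clear: Another dish of the same size, whitish, no tape. Stays where it is.
- oil_bottle: Small brown bottle with black cap, 28 mm diameter, 62 mm high. Stays where it is.
Mind the look-alikes: they are no part of the job. Leave any turquoise look-alike of the insert alone.

How it is judged:
By the outcome, as a careful person would: the job done as asked, in the order asked, and still so for the second after the job is handed in, while the arm keeps its last pose, push and grip.
It also fails if it takes over 61 s, if anything falls off the work surface, if the arm or the gripper's body presses on something with over 40 N, if the wrist force passes 120 N, or if a joint passes its speed limit or range.

## Robot

A 6-joint arm with a two-finger parallel gripper is mounted at the origin on a cart in front of the work surface, level with it; the furniture and walls round the work are solid. World frame = base frame: x ahead of the robot, y to its left, z up, the work surface at z = 0. Lengths are in mm, angles in degrees, forces in N, time in s.
With the tool pointing down it reaches from about 300 to 875 mm from the base axis. Payload 6.4 kg.
Tool frame: the origin (TCP) lies midway between the tips of the shut fingers; the grasp point (between the pads) lies behind it (ctrl.hold_point_z is the z of the grasp point in the tool frame, in mm); z points along the fingers, y is the line along which they close (so a half turn about z gives the same grasp; the last joint's range is limited). The gripper opens to 88 mm and grips with 3 to 60 N. Pads are 18 mm wide; open, the fingers measure 123 mm over their backs; the gripper's body (75 mm by 187 mm) begins 45 mm behind the grasp point.
Start: joints at [-88.024, 10.359, 92.074, -0, 77.567, -11.82], TCP at [137.141, -558.42, 209.914] pointing down, gripper open.
Joint ranges: [-171.53, 171.53], [-51.25, 118.39], [17.06, 147.69], [-65.23, 245.23], [0, 150.52], [-178.68, 178.68]. Speed limits (degrees/s): [147.25, 147.25, 172.46, 180, 180, 180].

## Interface

Orientations are given as [roll, pitch, yaw] about the fixed x, y, z axes, in that order (R = Rz(yaw) Ry(pitch) Rx(roll)).
In Python, from rig import sensors, imaging, sign_off, finder, ctrl gives the robot as it stands.
- The arm moves only by the tool carry_out, never from a script. Its argument "series" is a list of rows, each a list of 3 entries, a list of its own where there are three numbers: the finger opening in cm, from 0 to 8.81, then the shift along the tool's x, y, z in cm, then the turn about the tool's z in degrees. In form: [[fingers, [dx, dy, dz], roll], ...]. A call has 1 to 12 rows; each row is the pose to reach, as a shift and turn from the pose commanded when the call began, along the tool's axes at that moment; what a row does not reach only later rows make up. A row lasts 1/12 s, in which the tool goes at most 41.7 mm and 7.16 degrees, less where a joint would pass 70% of its speed; a pose out of reach is approached as far as the arm can. A call with a gripper value outside its range is refused whole. The fingers move at their own pace and stop on an object; the grip force is fixed at half the most. Time passes only in rows, so rows that repeat a pose let the fingers close. It gives the time, the measured TCP pose, the force, the opening and the grip force at its end, in the units of the state.
- sensors.observe(): the state, without advancing time (a new reading comes with each control period).
- imaging.grab_frame(name): name is "scene" or "top" or "wrist"; returns a dict with "color" (480x640x3 uint8, red, green, blue), "fov_y" (degrees; the focal length in pixels is half the picture's height over the tangent of half this angle, whatever the lens; pixels are square), "cx", "cy" (the principal point, pixels), "D" ([k1, k2, p1, p2, k3] as OpenCV has them; the pictures are not rectified), "R" (3x3) and "t" (3): a world point X has camera coordinates R X + t; the wrist camera has in their place "hand_eye" (4x4, takes a point from camera to tool coordinates, whose origin is the TCP and whose axes are the flange's). Camera axes: x right, y down, z forward; pixel columns grow to the right and rows downward; lengths in mm; the calibration is good to about 2 mm. A picture is of the moment at which its call begins: read the wrist's pose just before it. There is no depth.
- sign_off(): hands the job in; it is judged then, once.
Trained networks look in a picture, given as the dict that the camera call returned (one of the last four; its "shot" number tells which), for a name from the list of things; names that differ only in an ending like _2 or _b are one class to them, and where a whole thing is asked for, a point or a joint stands for the part that bears it (a point fixed in the world has none). Each returns a list of dicts, best first, with "p" (0 to 1); they miss things now and then, are a little off and sometimes report something else, mostly with a low value. They report only what shows in the picture. A call takes as long as a camera call. They do not tell look-alikes from the thing itself.
- finder.masks_of(picture, target): "pixels" (480x640 bool, what is visible of it).
- finder.pinpoint(picture, target): "position" ([x, y, z] in mm, in world coordinates, good to about 4 mm: a listed point, or the origin of a listed thing).
The state is a dict: "time_s": time; "joint_positions": joint angles; "joint_velocities": joint speeds; "tau": joint torques, N m; "tool_pos": TCP position; "orientation": TCP orientation; "ft_force": force on the tool from outside, world axes, zero at the start; "ft_torque": the same for the moment, N m; "grip_width": finger opening in mm; "grasp_force": force on a finger pad.
Only numpy, scipy, OpenCV 4.12 (cv2) and the standard library are available. Lean on these libraries where they do the work, as an engineer would, in place of code of your own. Each camera call takes 0.05 s, during which the arm holds its last target. There are 200 camera calls.

## Working session

There is one attempt and no reset: what is moved stays moved. The work goes in short steps, Python scripts to look and compute and a tool call to move; the robot and the scene stay as the last step left them, time stands still between calls to the robot, and variables do not carry over. Pictures are saved under pics/ and viewed, at most 10 in all, crops included, and the job is handed in when it is done.

Besides the shell and the picture viewer there is one more tool, called after "Call:" in YAML: its name, and indented under it one key for each argument. carry_out: Moves the arm, as the interface text tells. Its arguments: {"type":"object","properties":{"series":{"type":"array","items":{"type":"array"}}},"required":["series"]}

```bash
mkdir -p pics; cat > h.py <<'E'
from rig import sensors, imaging, sign_off, finder, ctrl
import numpy as np, cv2
from scipy.spatial.transform import Rotation as Ro
def save(p,n,crop=None,s=1):
    im=p["color"][:,:,::-1]
    if crop: im=im[crop[1]:crop[3],crop[0]:crop[2]]
    cv2.imwrite("pics/"+n,cv2.resize(im,None,fx=s,fy=s,interpolation=cv2.INTER_CUBIC))
def K(p):
    f=240/np.tan(np.radians(p["fov_y"])/2); return np.array([[f,0,p["cx"]],[0,f,p["cy"]],[0,0,1]])
def cam(p,st=None):
    if "R" in p and p["R"] is not None: return np.array(p["R"]),np.array(p["t"])
    Rt=Ro.from_euler("xyz",st["orientation"],degrees=True).as_matrix(); T=np.eye(4);T[:3,:3]=Rt;T[:3,3]=st["tool_pos"]
    M=np.linalg.inv(T@np.array(p["hand_eye"])); return M[:3,:3],M[:3,3]
def proj(p,X,st=None):
    R,t=cam(p,st); return cv2.projectPoints(np.atleast_2d(np.array(X,float)),cv2.Rodrigues(R)[0],t,K(p),np.array(p["D"],float))[0][:,0]
def ray(p,uv,z,st=None):
    R,t=cam(p,st); n=cv2.undistortPoints(np.array([[uv]],float),K(p),np.array(p["D"],float))[0,0]
    d=R.T@np.array([n[0],n[1],1]); c=-R.T@t; return c+d*(z-c[2])/d[2]
E
python3 - <<'E'
from h import *
print(sensors.observe(), ctrl.hold_point_z)
for n in ["scene","top"]:
    p=imaging.grab_frame(n); save(p,n+"0.png")
    for t in ["viewer","stage_centre","axle","handle","camera","lens","insert","tab","dish","dish_plain","oil_bottle"]:
        print(n,t,[(np.round(d["position"]).tolist(),round(d["p"],2),proj(p,d["position"]).round().tolist()) for d in finder.pinpoint(p,t)])
E
```

```text
{'time_s': 0.0, 'joint_positions': array([-8.80228546e+01,  1.04029523e+01,  9.21330498e+01, -1.77397599e-03,
        7.75667241e+01, -1.18203112e+01]), 'joint_velocities': array([ 0.04385151, -0.0077082 ,  0.01379057, -0.0561282 , -0.09740938,
       -0.0702386 ]), 'tau': array([ 4.98861573e-04, -4.33863437e+01, -3.41845465e+01,  7.03521492e-02,
        3.82815977e-02, -1.27119843e-04]), 'tool_pos': array([ 137.11568197, -557.79327174,  208.9880408 ]), 'orientation': array([-1.79899097e+02, -1.93477657e-02,  1.37978230e+01]), 'ft_force': array([ 0.20700104, -0.00620974, -0.23338181]), 'ft_torque': array([ 0.03744214,  0.04574634, -0.0502109 ]), 'grasp_force': 0.0, 'grip_width': 88.12891003153898} -18.700000000000003
scene viewer [([587.0, -42.0, 2.0], 0.97, [[342.0, 259.0]])]
scene stage_centre [([585.0, -46.0, 124.0], 0.87, [[345.0, 218.0]])]
scene axle [([585.0, -46.0, 57.0], 0.73, [[344.0, 241.0]])]
scene handle [([492.0, 9.0, 115.0], 0.78, [[368.0, 236.0]])]
scene camera [([588.0, -44.0, 2.0], 0.7, [[342.0, 259.0]]), ([610.0, -306.0, 88.0], 0.65, [[375.0, 197.0]])]
scene lens [(
[... 899 characters left out ...]
era [([612.0, -299.0, 86.0], 0.62, [[434.0, 200.0]])]
top lens [([665.0, -252.0, 77.0], 0.95, [[415.0, 190.0]])]
top insert [([499.0, 194.0, 1.0], 0.92, [[301.0, 283.0]]), ([418.0, -110.0, -0.0], 0.66, [[397.0, 278.0]]), ([418.0, 476.0, -1.0], 0.58, [[226.0, 333.0]])]
top tab [([372.0, -98.0, 16.0], 0.9, [[399.0, 292.0]]), ([425.0, 429.0, 18.0], 0.64, [[238.0, 326.0]]), ([529.0, 220.0, 22.0], 0.57, [[290.0, 276.0]])]
top dish [([627.0, 252.0, -2.0], 0.66, [[273.0, 253.0]])]
top dish_plain [([564.0, 365.0, 0.0], 0.65, [[245.0, 281.0]])]
top oil_bottle [([425.0, 338.0, 2.0], 0.74, [[265.0, 318.0]]), ([589.0, -45.0, 128.0], 0.72, [[364.0, 226.0]]), ([698.0, 146.0, 2.0], 0.65, [[297.0, 223.0]])]
```

View pics/scene0.png

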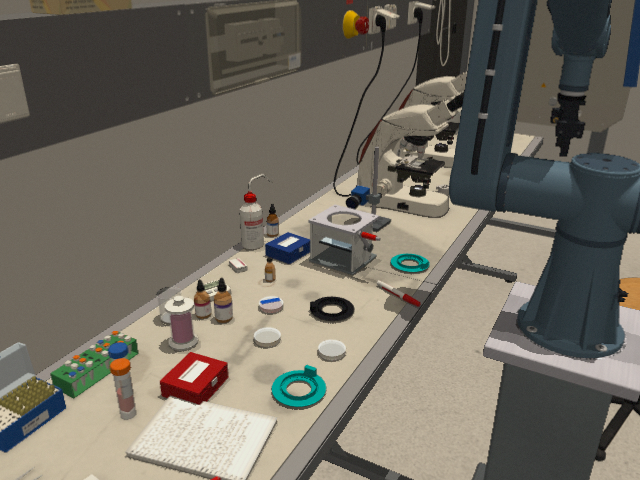

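```bash
python3 - <<'E'
import cv2
im=cv2.imread("pics/top0.png")[160:400,180:500]
cv2.imwrite("pics/top0c.png",cv2.resize(im,None,fx=2.5,fy=2.5,interpolation=cv2.INTER_CUBIC))
E
```

```text
(no output)
```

View pics/top0c.png

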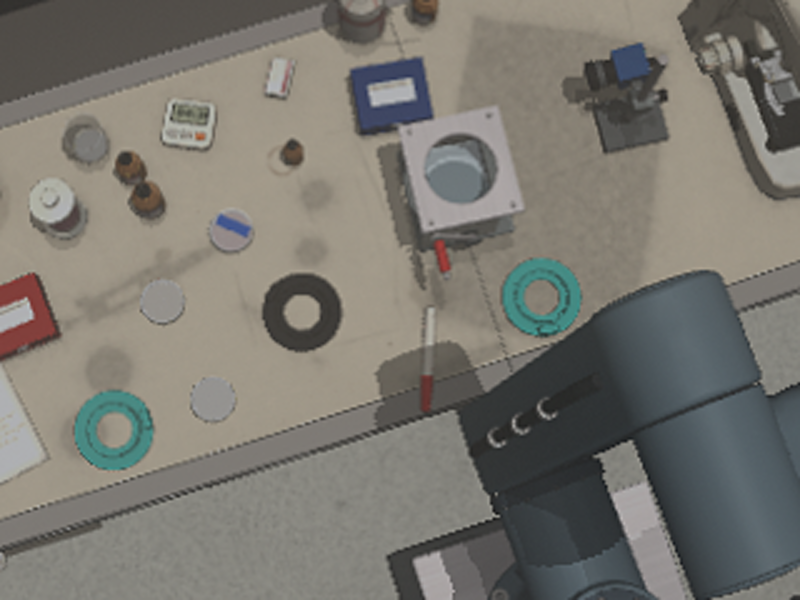

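The black insert is at scene (332,310). Its look-alikes are turquoise, at scene (409,263) and (299,388). The blue-taped dish is at scene (271,305), and the other dishes, at (267,338) and (332,350), have no tape. Next I'll triangulate the viewer yaw and the lens, because the lens estimate looks off the viewer's plane.

```bash
python3 - <<'E'
from h import *
p=imaging.grab_frame("top"); s=imaging.grab_frame("scene")
save(p,"a.png",(320,170,460,290),5); save(s,"b.png",(290,160,430,290),5)
im=np.vstack([cv2.resize(cv2.imread("pics/a.png"),(400,343)),cv2.resize(cv2.imread("pics/b.png"),(400,371))])
a=cv2.resize(cv2.imread("pics/a.png"),(400,343));b=cv2.resize(cv2.imread("pics/b.png"),(400,371))[:343]
cv2.imwrite("pics/ab.png",np.hstack([a,b]))
for c in [(400,128),(500,108),(522,212),(418,237)]:
    print(ray(p,(180+c[0]/2.5,160+c[1]/2.5),125).round())
print("Handle",ray(p,(180+443/2.5,160+258/2.5),115).round())
def tri(u,v):
    A=[];
    P=[]
    for q,w in((p,u),(s,v)):
        R,t=cam(q);P.append(np.c_[R,t]); A.append(cv2.undistortPoints(np.array([[w]],float),K(q),np.array(q["D"],float))[0,0])
    X=cv2.triangulatePoints(P[0],P[1],A[0],A[1])[:,0];X=X[:3]/X[3]
    return X.round(1),proj(p,X).round(1),proj(s,X).round(1)
def hc(q,lo,hi,roi):
    h=cv2.cvtColor(q["color"],cv2.COLOR_RGB2HSV);m=cv2.inRange(h,lo,hi);z=np.zeros_like(m);z[roi[1]:roi[3],roi[0]:roi[2]]=1;ys,xs=np.nonzero(m*z);return xs.mean(),ys.mean(),len(xs)
cb=[hc(q,(100,150,30),(125,255,255),r) for q,r in((p,(415,170,450,205)),(s,(340,180,380,210)))]
print(cb,tri(cb[0][:2],cb[1][:2]))
print("R",p["R"],"c",-np.array(p["R"]).T@p["t"],-np.array(s["R"]).T@s["t"],p["D"])
for q in(p,s):
  for t in["camera","lens","mirror","handle","viewer"]:
    for d in finder.masks_of(q,t)[:2]:
        ys,xs=np.nonzero(d["pixels"]);print(t,round(d["p"],2),xs.mean().round(1),ys.mean().round(1),len(xs))
E
```

```text
[659.  10. 125.]
[ 645. -119.  125.]
[ 509. -101.  125.]
[518.  32. 125.]
Handle [486.  10. 115.]
[(np.float64(nan), np.float64(nan), 0), (np.float64(361.01149425287355), np.float64(193.01724137931035), 174)] (array([nan, nan, nan]), array([[nan, nan]]), array([[nan, nan]]))
R [[-0.30751172 -0.95153086 -0.00505554]
 [-0.92365193  0.29977045 -0.23875676]
 [ 0.22869993 -0.06875094 -0.97106625]] c [ 153.99861836  218.8692379  1949.86365065] [ -28.35932008 1230.4109555   742.06683502] [-0.20705746  0.          0.          0.          0.        ]
camera 0.87 430.0 190.6 509
lens 0.59 429.9 190.4 516
mirror 0.9 362.4 233.9 649
handle 0.74 362.8 232.6 588
handle 0.55 362.9 231.8 2251
viewer 0.68 363.2 232.3 2309
camera 0.77 362.0 197.4 491
lens 0.62 362.0 197.3 504
mirror 0.81 352.4 242.1 454
handle 0.82 350.0 241.6 396
viewer 0.85 342.0 240.3 3486<stdin>:18: RuntimeWarning: Mean of empty slice.
  ret = ret.dtype.type(ret / rcount)
```

View pics/ab.png

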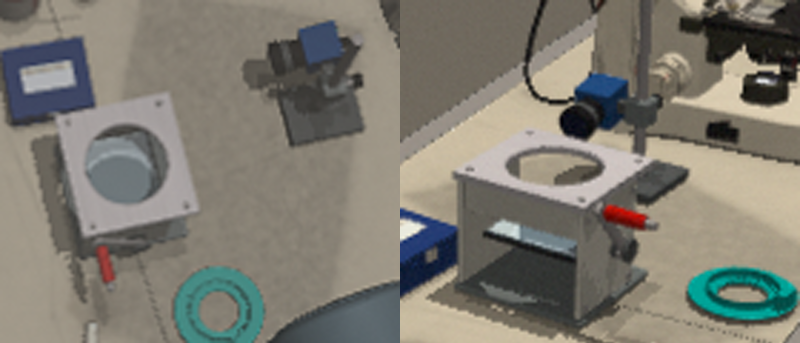

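```bash
python3 - <<'E'
from h import *
p=imaging.grab_frame("top"); s=imaging.grab_frame("scene")
def tri(u,v):
    P=[];A=[]
    for q,w in((p,u),(s,v)):
        R,t=cam(q);P.append(np.c_[R,t]); A.append(cv2.undistortPoints(np.array([[w]],float),K(q),np.array(q["D"],float))[0,0])
    X=cv2.triangulatePoints(P[0],P[1],A[0],A[1])[:,0];X=X[:3]/X[3]
    return X.round(1),proj(p,X).round(1),proj(s,X).round(1)
print("lens",tri((415.2,189),(352,202.7)))
print("box",tri((432,185),(361,193)))
for z in (60,100,150,200,250,300): print(z,ray(p,(415.2,189),z).round(),ray(s,(352,202.7),z).round())
c=np.array([585,-45,60]);
E
```

```text
lens (array([ 665.3, -255.2,   77.9]), array([[415.7, 189.7]]), array([[351.1, 202.5]]))
box (array([ 659.1, -308.7,   91.9]), array([[432.2, 185.3]]), array([[360.6, 192.9]]))
60 [ 673. -259.   60.] [ 681. -295.   60.]
100 [ 662. -249.  100.] [ 639. -206.  100.]
150 [ 648. -236.  150.] [587. -94. 150.]
200 [ 635. -223.  200.] [535.  18. 200.]
250 [ 621. -211.  250.] [483. 130. 250.]
300 [ 607. -198.  300.] [431. 242. 300.]
```

Both cameras put the lens about 95 mm off the viewer's x-z plane. I'll check that again with the wrist camera, and first fetch the insert.

```bash
cat >> h.py <<'E'
def shift(x,y,z,yaw):
    st=sensors.observe(); R=Ro.from_euler("xyz",st["orientation"],degrees=True).as_matrix()
    y0=st["orientation"][2]; r=-((yaw-y0+180)%360-180)
    print("t",round(st["time_s"],2),"pos",st["tool_pos"].round(1),"rpy",st["orientation"].round(1),"F",st["ft_force"].round(1),"grip",round(st["grip_width"],1),round(st["grasp_force"],1))
    print("cm",(R.T@(np.array([x,y,z])-st["tool_pos"])/10).round(2),"roll",round(r,1))
E
python3 - <<'E'
from h import *
shift(480,150,280,129)
p=imaging.grab_frame("wrist"); print(np.array(p["hand_eye"]).round(3),p["fov_y"],p["D"])
E
```

```text
t 1.9 pos [ 137.1 -558.4  209.9] rpy [180.   -0.   13.8] F [-0.5  0.2 -0.6] grip 88.3 0.0
cm [ 50.19 -60.62  -7.01] roll -115.2
[[-1.0000e-03 -9.5500e-01 -2.9700e-01  7.8162e+01]
 [ 1.0000e+00 -1.0000e-03 -1.0000e-03  5.2700e-01]
 [ 0.0000e+00 -2.9700e-01  9.5500e-01 -1.7475e+02]
 [ 0.0000e+00  0.0000e+00  0.0000e+00  1.0000e+00]] 62.2704567857576 [-0.09115743  0.          0.          0.          0.        ]
```

Call:
carry_out:
  series:
    - [8.8, [0, 0, -7], 0]
    - [8.8, [0, 0, -7], 0]
    - [8.8, [50.2, -60.6, -7], -115]
    - [8.8, [50.2, -60.6, -7], -115]
    - [8.8, [50.2, -60.6, -7], -115]
    - [8.8, [50.2, -60.6, -7], -115]
    - [8.8, [50.2, -60.6, -7], -115]
    - [8.8, [50.2, -60.6, -7], -115]
    - [8.8, [50.2, -60.6, -7], -115]
    - [8.8, [50.2, -60.6, -7], -115]
    - [8.8, [50.2, -60.6, -7], -115]
    - [8.8, [50.2, -60.6, -7], -115]

```text
time_s: 2.95
tool_pos: [319.1, -181.6, 280.2]
orientation: [179.9, 0.1, 85.7]
ft_force: [1.3, -0.1, -0.4]
grip_width: 87.9
grasp_force: 0.0
```

```bash
python3 -c "
from h import *
shift(480,150,280,129)"
```

```text
t 2.95 pos [ 319.1 -181.6  280.2] rpy [1.799e+02 1.000e-01 8.570e+01] F [ 1.3 -0.1 -0.4] grip 87.9 0.0
cm [3.427e+01 1.357e+01 1.000e-02] roll -43.3
```

Call:
carry_out:
  series:
    - [8.8, [34.3, 13.6, 0], -43.3]
    - [8.8, [34.3, 13.6, 0], -43.3]
    - [8.8, [34.3, 13.6, 0], -43.3]
    - [8.8, [34.3, 13.6, 0], -43.3]
    - [8.8, [34.3, 13.6, 0], -43.3]
    - [8.8, [34.3, 13.6, 0], -43.3]
    - [8.8, [34.3, 13.6, 0], -43.3]
    - [8.8, [34.3, 13.6, 0], -43.3]
    - [8.8, [34.3, 13.6, 0], -43.3]
    - [8.8, [34.3, 13.6, 0], -43.3]
    - [8.8, [34.3, 13.6, 0], -43.3]
    - [8.8, [34.3, 13.6, 0], -43.3]

```text
time_s: 3.95
tool_pos: [481.4, 147.4, 279.6]
orientation: [-179.9, -0.0, 128.8]
ft_force: [0.2, 0.4, -0.7]
grip_width: 87.8
grasp_force: 0.0
```

```bash
python3 - <<'E'
from h import *
shift(497,196,280,129)
st=sensors.observe();p=imaging.grab_frame("wrist"); save(p,"w1.png")
for t in ["insert","tab","dish","stage_centre","handle","lens"]:
    print(t,[(np.round(d["position"]).tolist(),round(d["p"],2),proj(p,d["position"],st).round().tolist()) for d in finder.pinpoint(p,t)])
E
```

```text
t 3.95 pos [481.4 147.4 279.6] rpy [-179.9   -0.   128.8] F [ 0.2  0.4 -0.7] grip 87.8 0.0
cm [ 2.81  4.26 -0.04] roll -0.2
insert [([419.0, -108.0, 1.0], 0.73, [[159.0, 308.0]])]
tab [([526.0, 223.0, 18.0], 0.96, [[396.0, 158.0]]), ([373.0, -98.0, 16.0], 0.79, [[127.0, 286.0]])]
dish [([631.0, 251.0, -1.0], 0.85, [[474.0, 194.0]])]
stage_centre [([593.0, -47.0, 125.0], 0.61, [[287.0, 418.0]])]
handle [([487.0, 10.0, 117.0], 0.98, [[235.0, 319.0]])]
lens []
```

View pics/w1.png

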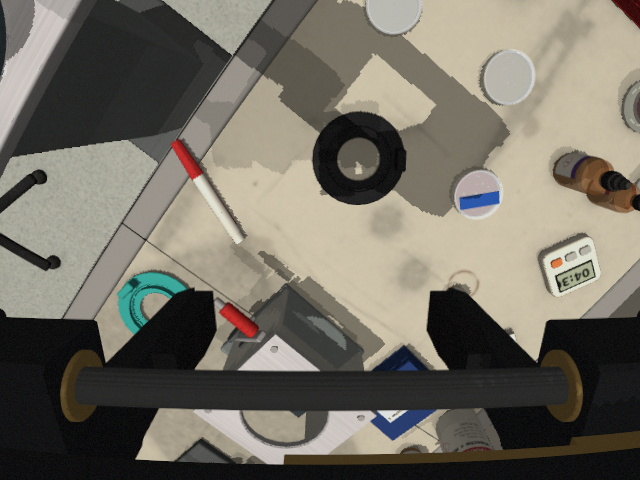

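Candidates in the wrist picture:
- **Insert:** the only black one is at (360,158), with its tab at (397,160). The turquoise ring at (155,305) is a look-alike.
- **Dish:** the pink one with the blue tape is at (478,194). The plain ones at (393,8) and (508,77) have no tape.

I'll confirm both in one crop while fitting circles.

```bash
cat >> h.py <<'E'
from scipy.optimize import least_squares
def circ(P,r=None):
    P=np.array(P)[:,:2]; c0=P.mean(0)
    f=(lambda q:np.hypot(*(P-q[:2]).T)-(r if r else q[2]))
    x0=list(c0)+([] if r else [np.hypot(*(P-c0).T).mean()])
    o=least_squares(f,x0,loss="soft_l1",f_scale=0.7); return o.x.round(2), np.median(abs(f(o.x))).round(2)
def contour(m):
    cs,_=cv2.findContours(m.astype(np.uint8),cv2.RETR_EXTERNAL,cv2.CHAIN_APPROX_NONE); return max(cs,key=cv2.contourArea)[:,0]
E
python3 - <<'E'
from h import *
st=sensors.observe();p=imaging.grab_frame("wrist"); save(p,"w1c.png",(300,90,540,250),3)
g=p["color"].max(2).astype(int)
m=np.zeros((480,640),np.uint8); m[100:215,300:415]=(g[100:215,300:415]<55)
m=cv2.morphologyEx(m,cv2.MORPH_OPEN,np.ones((3,3)))
c=contour(m); P=[ray(p,u,6.5,st) for u in c]; print("insert",circ(P),circ(P,52),len(c))
for d in finder.masks_of(p,"insert")[:3]:
    c=contour(d["pixels"]); print("mask",d["p"],c.mean(0),circ([ray(p,u,6.5,st) for u in c]))
for d in finder.masks_of(p,"dish")[:2]:
    c=contour(d["pixels"]); print("dish",d["p"],c.mean(0),[circ([ray(p,u,z,st) for u in c]) for z in (0,7,14)])
for n in ("tab",):
    for i in range(3):
        p=imaging.grab_frame("wrist");print([(np.round(d["position"],1).tolist()) for t in ("tab","insert","dish") for d in finder.pinpoint(p,t)[:2]])
E
```

```text
insert (array([496.75, 196.04,  51.01]), np.float64(0.36)) (array([497.07, 196.24]), np.float64(1.0)) 261
mask 0.68 [357.92748092 156.20992366] (array([496.26, 196.08,  51.39]), np.float64(0.44))
mask 0.59 [146.15897436 295.8974359 ] (array([ 411.37, -105.76,   45.06]), np.float64(5.01))
dish 0.89 [477.03546099 192.5177305 ] [(array([632.78, 253.51,  30.  ]), np.float64(0.49)), (array([629.73, 252.79,  29.54]), np.float64(0.48)), (array([626.68, 252.07,  29.08]), np.float64(0.47))]
[[526.6, 221.7, 13.4], [372.1, -98.7, 17.8], [417.5, -107.0, 2.6], [629.4, 254.0, -1.1], [590.8, -48.8, 123.3]]
[[373.0, -98.0, 18.9], [530.0, 226.0, 13.0], [416.1, -106.5, -0.3], [585.2, -43.1, 2.5]]
[[374.6, -98.8, 16.5], [528.2, 220.6, 15.5], [417.2, -103.4, -1.6], [629.6, 251.4, -4.3]]
```

View pics/w1c.png

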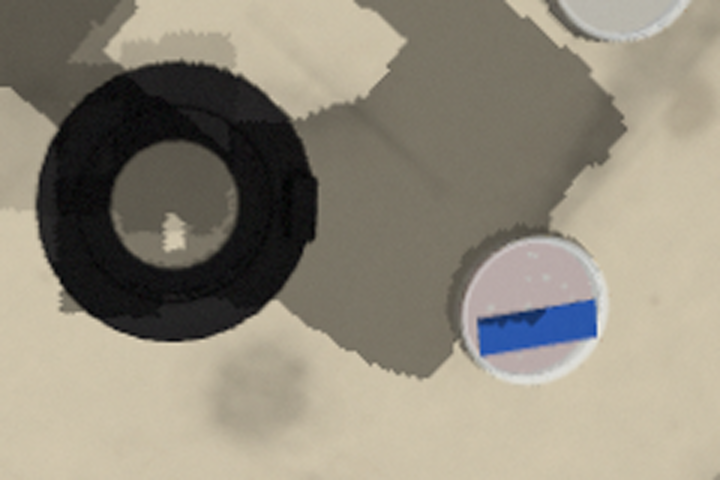

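```bash
python3 - <<'E'
from h import *
st=sensors.observe();p=imaging.grab_frame("wrist")
q=ray(p,(300+303/3,90+209/3),24,st); d=q[:2]-[496.7,196.1]; a=np.degrees(np.arctan2(d[1],d[0])); print(q,np.hypot(*d),a)
a=40; u=np.array([np.cos(np.radians(a)),np.sin(np.radians(a))]); t=np.array([496.7,196.1])+45*u
shift(t[0],t[1],60,a+90); shift(t[0],t[1],11,a+90)
E
```

```text
[531.05943734 225.19880207  24.        ] 45.025672859429896 40.26106346107524
t 5.1 pos [481.7 147.6 279.9] rpy [-180.    -0.   128.7] F [0.1 0.1 0.5] grip 87.5 0.0
cm [ 2.94  8.7  21.99] roll -1.3
t 5.1 pos [481.7 147.6 279.9] rpy [-180.    -0.   128.7] F [0.1 0.1 0.5] grip 87.5 0.0
cm [ 2.94  8.7  26.89] roll -1.3
```

Call:
carry_out:
  series:
    - [4.5, [2.94, 8.7, 22], -1.5]
    - [4.5, [2.94, 8.7, 22], -1.5]
    - [4.5, [2.94, 8.7, 22], -1.5]
    - [4.5, [2.94, 8.7, 22], -1.5]
    - [4.5, [2.94, 8.7, 22], -1.5]
    - [4.5, [2.94, 8.7, 22], -1.5]
    - [4.5, [2.94, 8.7, 22], -1.5]
    - [4.5, [2.94, 8.7, 22], -1.5]
    - [4.5, [2.94, 8.7, 25], -1.5]
    - [4.5, [2.94, 8.7, 26.9], -1.5]
    - [4.5, [2.94, 8.7, 26.9], -1.5]
    - [4.5, [2.94, 8.7, 26.9], -1.5]

```text
time_s: 6.1
tool_pos: [531.9, 224.6, 12.7]
orientation: [179.9, 0.0, 130.2]
ft_force: [0.5, 0.3, 1.0]
grip_width: 44.6
grasp_force: 0.0
```

Call:
carry_out:
  series:
    - [0, [0, 0, 0], 0]
    - [0, [0, 0, 0], 0]
    - [0, [0, 0, 0], 0]
    - [0, [0, 0, 0], 0]
    - [0, [0, 0, 0], 0]
    - [0, [0, 0, 0], 0]

```text
time_s: 6.6
tool_pos: [531.4, 225.0, 11.3]
orientation: [180.0, 0.0, 130.2]
ft_force: [0.1, 0.2, 0.0]
grip_width: 6.9
grasp_force: 0.0
```

Call:
carry_out:
  series:
    - [0, [0, 0, 0], 0]
    - [0, [0, 0, 0], 0]

```text
time_s: 6.77
tool_pos: [531.1, 225.0, 10.9]
orientation: [-180.0, -0.0, 130.2]
ft_force: [-0.3, -0.9, -0.9]
grip_width: 0.4
grasp_force: 0.0
```

```bash
python3 - <<'E'
from h import *
shift(531,225,11,130)
s=imaging.grab_frame("scene"); save(s,"a.png",(270,260,390,350),3)
p=imaging.grab_frame("wrist"); save(p,"b.png",(200,100,520,480),1)
a=cv2.imread("pics/a.png");b=cv2.imread("pics/b.png");o=np.zeros((380,680,3),np.uint8);o[:270,:360]=a;o[:,360:]=b;cv2.imwrite("pics/g1.png",o)
E
```

```text
t 6.77 pos [531.1 225.   10.9] rpy [-180.    -0.   130.2] F [-0.3 -0.9 -0.9] grip 0.4 0.0
cm [ 0.01 -0.01 -0.01] roll 0.2
```

View pics/g1.png

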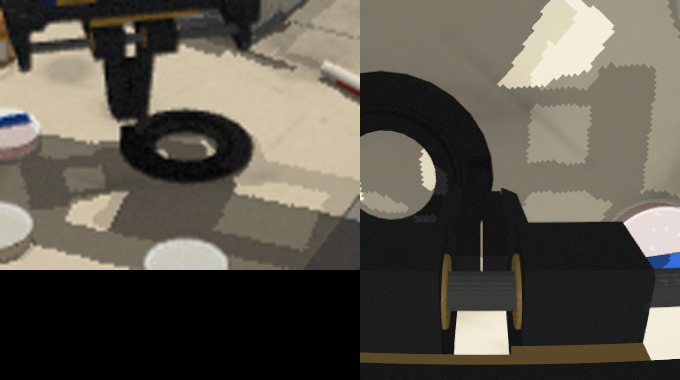

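```bash
python3 - <<'E'
from h import *
st=sensors.observe()
s=imaging.grab_frame("scene");p=imaging.grab_frame("wrist")
T=st["tool_pos"]; print(T,"scene",proj(s,T),"wrist",proj(p,T,st), proj(s,[531,225,24]))
for dx in(-20,-10,10,20):
    for q in ([T[0]+dx,T[1],T[2]],[T[0],T[1]+dx,T[2]],[T[0],T[1],T[2]+dx]): print(dx,proj(s,q).round(1),proj(p,q,st).round(1))
for t in["tab","insert"]:
  for q in(s,p):print(t,[d["position"].round(1) if hasattr(d["position"],"round") else d["position"] for d in finder.pinpoint(q,t)])
save(p,"g2.png",(270,180,470,330),4)
E
```

```text
[531.14117079 224.96263558  10.80926844] scene [[312.36458855 308.42231662]] wrist [[319.58319451 280.79343208]] [[312.41597449 303.57104406]]
-20 [[320.  310.7]] [[286.9 255.4]]
-20 [[316.5 304.4]] [[293.3 309.5]]
-20 [[312.4 315.7]] [[319.7 265.5]]
-10 [[316.2 309.6]] [[303.4 268.2]]
-10 [[314.5 306.4]] [[306.3 295.3]]
-10 [[312.4 312.1]] [[319.6 272.8]]
10 [[308.6 307.3]] [[335.4 293.1]]
10 [[310.2 310.5]] [[333.2 265.9]]
10 [[312.4 304.7]] [[319.5 289.6]]
20 [[304.9 306.2]] [[350.9 305.1]]
20 [[308.1 312.6]] [[347.2 250.5]]
20 [[312.4 301. ]] [[319.4 299.4]]
tab [[372.6, -98.3, 15.5], [530.4, 227.3, 16.3]]
tab [[528.6, 221.7, 17.8]]
insert [[492.2, 198.0, -1.1], [422.5, 472.2, -1.8], [417.5, -107.3, 1.6]]
insert []
```

View pics/g2.png

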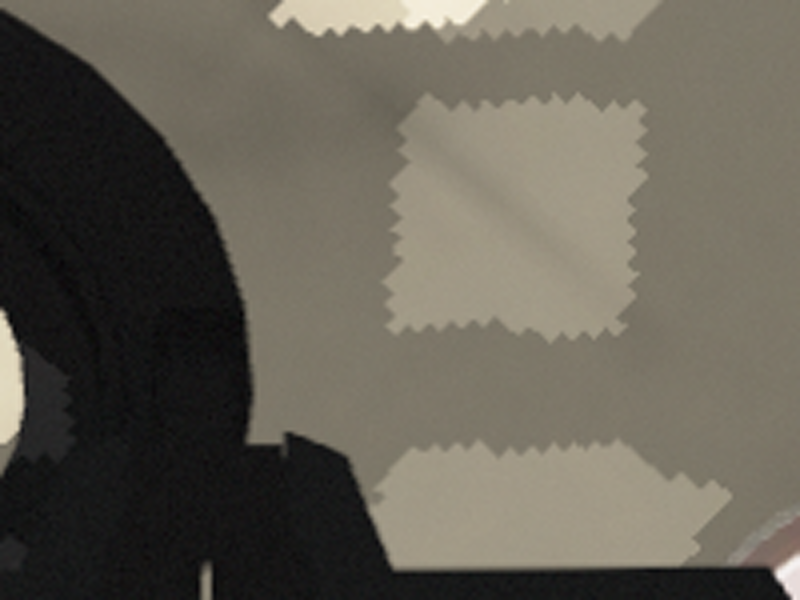

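```bash
python3 - <<'E'
from h import *
s=imaging.grab_frame("scene");p=imaging.grab_frame("wrist")
f=lambda q,c:(255*(np.clip(q["color"][c[1]:c[3],c[0]:c[2],::-1]/255.,0,.35)/.35)**.6).astype(np.uint8)
a=cv2.resize(f(s,(285,270,345,330)),(390,390),interpolation=cv2.INTER_CUBIC);b=cv2.resize(f(p,(260,220,390,350)),(390,390),interpolation=cv2.INTER_CUBIC)
cv2.imwrite("pics/g3.png",np.hstack([a,b]))
E
```

```text
(no output)
```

View pics/g3.png

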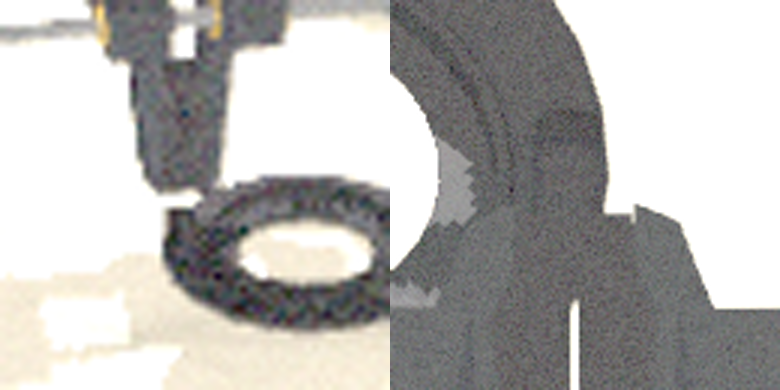

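The fingers shut 0.4 mm apart with nothing between them. In the scene crop the tips end at about (313,299), above the tab at (313,302). So the real tips sit about 25 mm behind the reported TCP. The insert hasn't moved, so I'll open, go lower and grip again.

Call:
carry_out:
  series:
    - [4.5, [0, 0, 0], 0]
    - [4.5, [0, 0, 0], 0]
    - [4.5, [0, 0, 0], 0]
    - [4.5, [0, 0, 0], 0]
    - [4.5, [0, 0, 0], 0]
    - [4.5, [0, 0, 0], 0]
    - [4.5, [0, 0, 1.2], 0]
    - [4.5, [0, 0, 2.0], 0]
    - [4.5, [0, 0, 2.2], 0]
    - [4.5, [0, 0, 2.2], 0]

```text
time_s: 8.1
tool_pos: [529.9, 224.7, -12.8]
orientation: [-179.8, -0.1, 130.2]
ft_force: [0.2, -0.8, -0.2]
grip_width: 45.2
grasp_force: 0.0
```

Call:
carry_out:
  series:
    - [0, [0, 0, 0], 0]
    - [0, [0, 0, 0], 0]
    - [0, [0, 0, 0], 0]
    - [0, [0, 0, 0], 0]
    - [0, [0, 0, 0], 0]
    - [0, [0, 0, 0], 0]
    - [0, [0, 0, 0], 0]

```text
time_s: 8.68
tool_pos: [531.4, 225.0, -10.8]
orientation: [180.0, 0.0, 130.2]
ft_force: [-1.6, 0.4, 1.4]
grip_width: 9.4
grasp_force: 30.0
```

```bash
python3 -c "
from h import *
shift(643,-114,220,130.2)"
```

```text
t 8.68 pos [531.4 225.  -10.8] rpy [180.    0.  130.2] F [-1.6  0.4  1.4] grip 9.4 30.0
cm [-33.1  -13.36 -23.08] roll 0.0
```

Call:
carry_out:
  series:
    - [0, [0, 0, -1], 0]
    - [0, [0, 0, -3], 0]
    - [0, [0, 0, -6], 0]
    - [0, [0, 0, -10], 0]
    - [0, [0, 0, -14], 0]
    - [0, [0, 0, -18], 0]
    - [0, [0, 0, -22], 0]
    - [0, [-2, -1, -23.1], 0]
    - [0, [-5, -2, -23.1], 0]
    - [0, [-8.5, -3.5, -23.1], 0]
    - [0, [-12, -5, -23.1], 0]
    - [0, [-15, -6, -23.1], 0]

```text
time_s: 9.68
tool_pos: [582.3, 69.6, 220.9]
orientation: [180.0, 0.1, 130.2]
ft_force: [1.1, 0.3, -1.3]
grip_width: 9.6
grasp_force: 30.0
```

Call:
carry_out:
  series:
    - [0, [-3.5, -1.4, 0], 0]
    - [0, [-7, -2.8, 0], 0]
    - [0, [-10.5, -4.3, 0], 0]
    - [0, [-14, -5.7, 0], 0]
    - [0, [-16.5, -6.8, 0], 0]
    - [0, [-18, -7.4, 0], 0]
    - [0, [-18, -7.4, 0], 0]
    - [0, [-18, -7.4, 0], 0]
    - [0, [-18, -7.4, 0], 0]

```text
time_s: 10.43
tool_pos: [641.6, -112.0, 220.0]
orientation: [180.0, -0.1, 130.3]
ft_force: [0.3, 0.8, -1.5]
grip_width: 9.6
grasp_force: 30.0
```

```bash
python3 - <<'E'
from h import *
shift(643,-114,220,130.2)
st=sensors.observe();p=imaging.grab_frame("wrist"); save(p,"w2.png")
for t in ["stage_centre","handle","lens","axle","insert"]:
    print(t,[(np.round(d["position"]).tolist(),round(d["p"],2),proj(p,d["position"],st).round().tolist()) for d in finder.pinpoint(p,t)])
E
```

```text
t 10.43 pos [ 641.6 -112.   220. ] rpy [ 1.800e+02 -1.000e-01  1.303e+02] F [ 0.3  0.8 -1.5] grip 9.6 30.0
cm [-0.24 -0.02 -0.  ] roll 0.1
stage_centre [([592.0, -51.0, 126.0], 0.56, [[322.0, 110.0]])]
handle []
lens []
axle [([586.0, -43.0, 57.0], 0.83, [[322.0, 99.0]])]
insert []
```

View pics/w2.png

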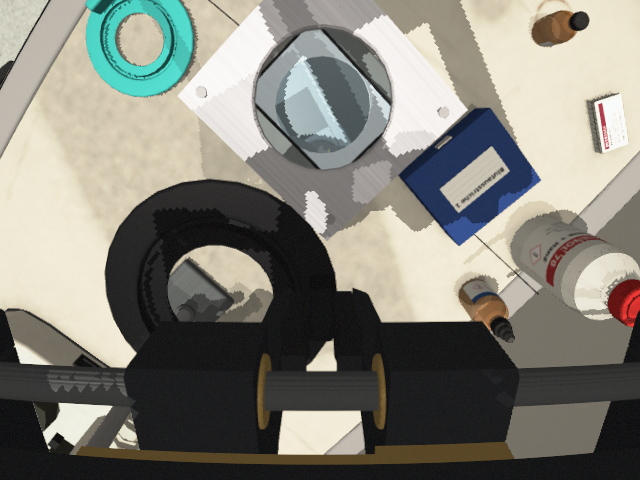

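The hole is at (322,97) with a radius of about 70 px, and the held insert hangs level at about (220,290). I'll fit both rims in this one picture.

```bash
cat >> h.py <<'E'
def rim(p,st,c,r0,band,z,r,angs=range(0,360,2),sgn=1):
    # c: world xy guess; radial search in world-plane z for the strongest dark->bright edge (outward)
    g=cv2.GaussianBlur(p["color"].astype(np.float32).mean(2),(3,3),0); c=np.array(c,float)
    for it in range(4):
        P=[];rr=np.arange(r0-band,r0+band,0.25)
        for a in np.radians(list(angs)):
            X=np.c_[c[0]+rr*np.cos(a),c[1]+rr*np.sin(a),np.full_like(rr,z)]
            uv=proj(p,X,st).astype(np.float32)
            if uv.min()<2 or uv[:,0].max()>637 or uv[:,1].max()>477: continue
            v=cv2.remap(g,uv[:,0:1],uv[:,1:2],cv2.INTER_LINEAR)[:,0]
            d=sgn*(v[4:]-v[:-4]); i=d.argmax()
            if d[i]>12: P.append(X[i+2])
        o,e=circ(P,r); c=o[:2]; band=max(3,band*.6)
    return o,e,len(P),circ(P)
E
python3 - <<'E'
from h import *
st=sensors.observe();p=imaging.grab_frame("wrist")
print(rim(p,st,(587,-45),45.5,8,125,45.5))
T=st["tool_pos"]; c=T[:2]+[-34.7,-28.9]; print("pred",c)
for z in(234,236.5,239): print(rim(p,st,c,52,8,z,52,sgn=1))
for t in (0,):
  print(proj(p,[*c,T[2]+18.8],st))
E
```

```text
(array([587.54, -45.91]), np.float64(0.72), 161, (array([587.62, -45.85,  45.16]), np.float64(0.56)))
pred [ 607.23794755 -141.35694034]
(array([ 608.03, -142.36]), np.float64(0.25), 122, (array([ 608.67, -142.89,   52.79]), np.float64(0.1)))
(array([ 608.49, -141.57]), np.float64(0.01), 120, (array([ 608.54, -141.61,   52.06]), np.float64(0.06)))
(array([ 608.9 , -140.72]), np.float64(0.49), 121, (array([ 608.31, -140.21,   51.24]), np.float64(0.11)))
[[215.7055407  297.11684572]]
```

```bash
python3 -c "
from h import *
shift(621.1,-16.7,135,130.2)"
```

```text
t 10.78 pos [ 642.  -112.7  220.1] rpy [180.    0.  130.3] F [ 0.  -0.5 -0.8] grip 9.2 30.0
cm [8.67 4.61 8.51] roll 0.1
```

Call:
carry_out:
  series:
    - [0, [3, 1.5, 0], 0]
    - [0, [6, 3, 0], 0]
    - [0, [8.67, 4.6, 1], 0]
    - [0, [8.67, 4.6, 4], 0]
    - [0, [8.67, 4.6, 7], 0]
    - [0, [8.67, 4.6, 8.5], 0]
    - [0, [8.67, 4.6, 8.5], 0]
    - [0, [8.67, 4.6, 8.5], 0]
    - [0, [8.67, 4.6, 8.5], 0]

```text
time_s: 11.53
tool_pos: [622.1, -17.8, 136.5]
orientation: [179.9, 0.1, 130.2]
ft_force: [-0.6, 0.1, -1.0]
grip_width: 9.4
grasp_force: 30.0
```

```bash
python3 -c "
from h import *
shift(621.1,-16.7,112,130.2)"
```

```text
t 11.53 pos [622.1 -17.8 136.5] rpy [1.799e+02 1.000e-01 1.302e+02] F [-0.6  0.1 -1. ] grip 9.4 30.0
cm [ 0.16 -0.01  2.45] roll 0.0
```

Call:
carry_out:
  series:
    - [0, [0, 0, 0], 0]
    - [0, [0, 0, 0.5], 0]
    - [0, [0, 0, 1], 0]
    - [0, [0, 0, 1.5], 0]
    - [0, [0, 0, 2], 0]
    - [0, [0, 0, 2.3], 0]
    - [0, [0, 0, 2.3], 0]
    - [0, [0, 0, 2.3], 0]

```text
time_s: 12.2
tool_pos: [620.9, -17.6, 111.5]
orientation: [-180.0, -0.0, 130.2]
ft_force: [-0.2, -0.3, -0.5]
grip_width: 9.4
grasp_force: 30.0
```

Call:
carry_out:
  series:
    - [0, [0, 0, 0.2], 0]
    - [0, [0, 0, 0.3], 0]
    - [0, [0, 0, 0.3], 0]
    - [0, [0, 0, 0.3], 0]

```text
time_s: 12.53
tool_pos: [621.4, -17.7, 109.2]
orientation: [180.0, 0.0, 130.2]
ft_force: [-0.3, 0.1, 0.5]
grip_width: 9.7
grasp_force: 30.0
```

Call:
carry_out:
  series:
    - [0, [0, 0, 0.1], 0]
    - [0, [0, 0, 0.2], 0]
    - [0, [0, 0, 0.2], 0]

```text
time_s: 12.78
tool_pos: [621.5, -17.7, 109.1]
orientation: [180.0, 0.1, 130.2]
ft_force: [-5.5, 1.2, 12.0]
grip_width: 8.9
grasp_force: 30.0
```

Contact came at 109 mm, the predicted seating height. I'll release and back off.

Call:
carry_out:
  series:
    - [0, [0, 0, -0.15], 0]
    - [4, [0, 0, -0.15], 0]
    - [4, [0, 0, -0.15], 0]
    - [4, [0, 0, -0.15], 0]
    - [4, [0, 0, -0.15], 0]
    - [4, [0, 0, -0.15], 0]
    - [4, [0, 0, -0.8], 0]
    - [4, [0, 0, -2], 0]
    - [4, [0, 0, -5], 0]
    - [4, [0, 0, -9], 0]
    - [4, [0, 0, -13], 0]
    - [4, [0, 0, -13], 0]

```text
time_s: 13.78
tool_pos: [625.8, -18.5, 248.3]
orientation: [179.4, 0.7, 130.2]
ft_force: [1.3, 1.1, 0.2]
grip_width: 39.9
grasp_force: 0.0
```

```bash
python3 - <<'E'
from h import *
shift(643,-114,240,40)
s=imaging.grab_frame("scene");p=imaging.grab_frame("top")
for q in(s,p):
  for t in("insert","tab"): print(t,[(np.round(d["position"]).tolist(),round(d["p"],2)) for d in finder.pinpoint(q,t)])
shift(565,200,240,40)
E
```

```text
t 13.78 pos [625.8 -18.5 248.3] rpy [179.4   0.7 130.2] F [1.3 1.1 0.2] grip 39.9 0.0
cm [-8.39 -4.86  0.89] roll 90.2
insert [([585.0, -46.0, 118.0], 0.85), ([417.0, -106.0, 0.0], 0.63), ([423.0, 473.0, -0.0], 0.58)]
tab [([422.0, 432.0, 16.0], 0.87), ([623.0, -16.0, 136.0], 0.84), ([373.0, -99.0, 16.0], 0.61), ([491.0, 15.0, 118.0], 0.16)]
insert [([419.0, -109.0, -2.0], 0.58), ([418.0, 475.0, -0.0], 0.58), ([588.0, -47.0, 122.0], 0.55)]
tab [([423.0, 429.0, 19.0], 0.58), ([372.0, -99.0, 15.0], 0.46), ([619.0, -20.0, 140.0], 0.36)]
t 14.08 pos [620.1 -17.4 235.3] rpy [-1.799e+02 -1.000e-01  1.302e+02] F [-0.4  0.5  0.6] grip 40.2 0.0
cm [20.17  9.83 -0.44] roll 90.2
```

```bash
python3 -c "
from h import *
shift(576,207,220,40)"
```

```text
t 14.08 pos [620.1 -17.4 235.3] rpy [-1.799e+02 -1.000e-01  1.302e+02] F [-0.4  0.5  0.6] grip 40.2 0.0
cm [19.99 11.12  1.56] roll 90.2
```

Call:
carry_out:
  series:
    - [8.8, [20, 11.1, 1.5], 90]
    - [8.8, [20, 11.1, 1.5], 90]
    - [8.8, [20, 11.1, 1.5], 90]
    - [8.8, [20, 11.1, 1.5], 90]
    - [8.8, [20, 11.1, 1.5], 90]
    - [8.8, [20, 11.1, 1.5], 90]
    - [8.8, [20, 11.1, 1.5], 90]
    - [8.8, [20, 11.1, 1.5], 90]
    - [8.8, [20, 11.1, 1.5], 90]
    - [8.8, [20, 11.1, 1.5], 90]
    - [8.8, [20, 11.1, 1.5], 90]
    - [8.8, [20, 11.1, 1.5], 90]

```text
time_s: 15.08
tool_pos: [575.8, 206.7, 220.1]
orientation: [-179.9, 0.1, 45.5]
ft_force: [-0.6, -0.0, 1.2]
grip_width: 88.3
grasp_force: 0.0
```

Call:
carry_out:
  series:
    - [8.8, [0, 0, 0], 4]
    - [8.8, [0, 0, 0], 4]
    - [8.8, [0, 0, 0], 4]

```text
time_s: 15.33
tool_pos: [576.1, 206.6, 220.6]
orientation: [-179.9, 0.1, 42.0]
ft_force: [-0.9, -0.1, 0.5]
grip_width: 87.8
grasp_force: 0.0
```

```bash
python3 - <<'E'
from h import *
st=sensors.observe();p=imaging.grab_frame("wrist")
for d in finder.masks_of(p,"dish")[:3]:
    c=contour(d["pixels"]); print("dish",round(d["p"],2),c.mean(0),[circ([ray(p,u,z,st) for u in c]) for z in (0,7,14)], p["color"][d["pixels"]].mean(0).round())
print(rim(p,st,(628,252.5),29,6,13.5,None,sgn=-1),rim(p,st,(628,252.5),29,6,13.5,29,sgn=-1))
shift(628,252.5,100,40)
E
```

```text
dish 0.71 [321.94285714 123.2       ] [(array([628.34, 252.09,  29.31]), np.float64(0.25)), (array([628.46, 252.2 ,  28.79]), np.float64(0.25)), (array([628.58, 252.3 ,  28.27]), np.float64(0.24))] [132. 132. 142.]
(array([628.63, 252.3 ,  28.75]), np.float64(0.23), 140, (array([628.63, 252.3 ,  28.75]), np.float64(0.23))) (array([628.6 , 252.15]), np.float64(0.26), 140, (array([628.62, 252.33,  28.73]), np.float64(0.16)))
t 15.43 pos [576.4 206.7 221.1] rpy [-1.8e+02  1.0e-01  4.2e+01] F [ 0.1  0.3 -0.5] grip 88.0 0.0
cm [ 6.92  0.06 12.11] roll 2.0
```

Call:
carry_out:
  series:
    - [8.8, [4, 0, 1], 0]
    - [8.8, [6.95, 0.05, 4], 0]
    - [8.8, [6.95, 0.05, 8], 0]
    - [8.8, [6.95, 0.05, 12], 0]
    - [8.8, [6.95, 0.05, 16], 0]
    - [8.8, [6.95, 0.05, 20], 0]
    - [8.8, [6.95, 0.05, 22.5], 0]
    - [8.8, [6.95, 0.05, 23.6], 0]
    - [8.8, [6.95, 0.05, 23.6], 0]
    - [8.8, [6.95, 0.05, 23.6], 0]

```text
time_s: 16.27
tool_pos: [629.3, 252.9, -13.5]
orientation: [180.0, -0.0, 41.9]
ft_force: [0.5, -0.1, -0.1]
grip_width: 88.2
grasp_force: 0.0
```

Call:
carry_out:
  series:
    - [8.8, [0, 0, 0.3], 0]
    - [8.8, [0, 0, 0.6], 0]
    - [8.8, [0, 0, 0.6], 0]
    - [8.8, [0, 0, 0.6], 0]

```text
time_s: 16.6
tool_pos: [629.5, 253.0, -18.8]
orientation: [180.0, -0.1, 41.9]
ft_force: [-0.5, -0.0, 0.4]
grip_width: 87.9
grasp_force: 0.0
```

```bash
python3 -c "
from h import *
shift(628.6,252.2,-22,42)"
```

```text
t 16.6 pos [629.5 253.  -18.8] rpy [ 1.80e+02 -1.00e-01  4.19e+01] F [-0.5 -0.   0.4] grip 87.9 0.0
cm [-0.12 -0.01  0.32] roll -0.1
```

Probe down for the bench in small steps to learn the true tip height.

Call:
carry_out:
  series:
    - [8.8, [-0.1, 0, 0.15], 0]
    - [8.8, [-0.1, 0, 0.3], 0]
    - [8.8, [-0.1, 0, 0.3], 0]
    - [8.8, [-0.1, 0, 0.3], 0]

```text
time_s: 16.93
tool_pos: [627.9, 252.1, -23.2]
orientation: [-180.0, 0.0, 41.9]
ft_force: [0.6, -0.5, -0.4]
grip_width: 88.1
grasp_force: 0.0
```

Call:
carry_out:
  series:
    - [8.8, [0, 0, 0.1], 0]
    - [8.8, [0, 0, 0.2], 0]
    - [8.8, [0, 0, 0.2], 0]
    - [8.8, [0, 0, 0.2], 0]

```text
time_s: 17.27
tool_pos: [628.0, 252.1, -25.2]
orientation: [-180.0, 0.0, 41.9]
ft_force: [-0.0, 0.2, -0.8]
grip_width: 88.1
grasp_force: 0.0
```

Call:
carry_out:
  series:
    - [8.8, [0, 0, 0.1], 0]
    - [8.8, [0, 0, 0.2], 0]
    - [8.8, [0, 0, 0.2], 0]

```text
time_s: 17.52
tool_pos: [627.9, 252.1, -27.3]
orientation: [-180.0, 0.0, 41.9]
ft_force: [-0.5, 1.0, -0.2]
grip_width: 88.0
grasp_force: 0.0
```

Call:
carry_out:
  series:
    - [8.8, [0, 0, 0.1], 0]
    - [8.8, [0, 0, 0.2], 0]
    - [8.8, [0, 0, 0.2], 0]

```text
time_s: 17.77
tool_pos: [628.2, 252.1, -28.3]
orientation: [180.0, 0.0, 41.9]
ft_force: [-2.6, -0.9, 3.6]
grip_width: 87.9
grasp_force: 2.6
```

Call:
carry_out:
  series:
    - [8.8, [0, 0, 0.1], 0]
    - [8.8, [0, 0, 0.2], 0]
    - [8.8, [0, 0, 0.2], 0]

```text
time_s: 18.02
tool_pos: [628.2, 252.2, -28.4]
orientation: [180.0, 0.0, 41.9]
ft_force: [-10.1, -2.2, 17.8]
grip_width: 87.9
grasp_force: 9.1
```

Call:
carry_out:
  series:
    - [8.8, [0, 0, -0.4], 0]
    - [8.8, [0.05, 0, -0.83], 0]
    - [8.8, [0.05, 0, -0.83], 0]
    - [8.8, [0.05, 0, -0.83], 0]
    - [5, [0.05, 0, -0.83], 0]
    - [5, [0.05, 0, -0.83], 0]
    - [5, [0.05, 0, -0.83], 0]
    - [5, [0.05, 0, -0.83], 0]
    - [5, [0.05, 0, -0.83], 0]
    - [5, [0.05, 0, -0.83], 0]
    - [5, [0.05, 0, -0.83], 0]

```text
time_s: 18.93
tool_pos: [628.4, 252.5, -22.9]
orientation: [-180.0, 0.0, 41.9]
ft_force: [-0.2, -0.2, -0.2]
grip_width: 56.0
grasp_force: 30.0
```

```bash
python3 -c "
from h import *
shift(650,10,170,42)"
```

```text
t 18.93 pos [628.4 252.5 -22.9] rpy [-180.     0.    41.9] F [-0.2 -0.2 -0.2] grip 56.0 30.0
cm [-14.58  19.49 -19.29] roll -0.1
```

Call:
carry_out:
  series:
    - [5, [0, 0, -1], 0]
    - [5, [0, 0, -3], 0]
    - [5, [0, 0, -6], 0]
    - [5, [0, 0, -10], 0]
    - [5, [0, 0, -14], 0]
    - [5, [0, 0, -18], 0]
    - [5, [0, 0, -22], 0]
    - [5, [-2, 1.5, -22.3], 0]
    - [5, [-5, 3, -22.3], 0]
    - [5, [-8, 5, -22.3], 0]
    - [5, [-11, 7, -22.3], 0]
    - [5, [-14, 8.5, -22.3], 0]

```text
time_s: 19.93
tool_pos: [580.7, 94.0, 201.3]
orientation: [179.9, -0.1, 41.9]
ft_force: [-0.1, -0.1, -0.4]
grip_width: 56.1
grasp_force: 30.0
```

```bash
python3 -c "
from h import *
shift(524,-103,200,42)"
```

```text
t 19.93 pos [580.7  94.  201.3] rpy [ 1.799e+02 -1.000e-01  4.190e+01] F [-0.1 -0.1 -0.4] grip 56.1 30.0
cm [-17.38  10.88   0.13] roll -0.1
```

Call:
carry_out:
  series:
    - [5, [-3, 2, 0], 0]
    - [5, [-6, 4, 0], 0]
    - [5, [-9, 6, 0], 0]
    - [5, [-12, 8, 0], 0]
    - [5, [-15, 9.5, 0], 0]
    - [5, [-17.2, 10.8, 0], 0]
    - [5, [-17.2, 10.8, 0], 0]
    - [5, [-17.2, 10.8, 0], 0]
    - [5, [-17.2, 10.8, 0], 0]
    - [5, [-17.2, 10.8, 0], 0]
    - [5, [-17.2, 10.8, 0], 0]

```text
time_s: 20.85
tool_pos: [525.3, -98.4, 200.3]
orientation: [-180.0, -0.0, 42.0]
ft_force: [-0.2, 0.4, -0.4]
grip_width: 56.0
grasp_force: 30.0
```

```bash
python3 - <<'E'
from h import *
st=sensors.observe();p=imaging.grab_frame("wrist"); save(p,"w3.png"); T=st["tool_pos"]; print(T)
print("flange",rim(p,st,(587.5,-46),52,6,128,52), "seat hole",rim(p,st,(587.5,-46),23.5,5,125,23.5,sgn=1),rim(p,st,(587.5,-46),23.5,5,125,23.5,sgn=-1))
print("dish proj",proj(p,[T[0],T[1],T[2]+23+14],st))
for d in finder.masks_of(p,"dish")[:3]:
    c=contour(d["pixels"]); print("dish",round(d["p"],2),c.mean(0),c.min(0),c.max(0),[circ([ray(p,u,T[2]+z,st) for u in c]) for z in (23,30,37)])
print(rim(p,st,T[:2],29,6,T[2]+36.5,29,sgn=-1))
print(rim(p,st,T[:2],29,6,T[2]+36.5,29,sgn=1))
E
```

```text
[525.34382665 -98.37510369 200.31252569]Traceback (most recent call last):
  File "<stdin>", line 3, in <module>
  File "h.py", line 44, in rim
    o,e=circ(P,r); c=o[:2]; band=max(3,band*.6)
        ~~~~^^^^^
  File "h.py", line 26, in circ
    P=np.array(P)[:,:2]; c0=P.mean(0)
      ~~~~~~~~~~~^^^^^^
IndexError: too many indices for array: array is 1-dimensional, but 2 were indexed
```

View pics/w3.png

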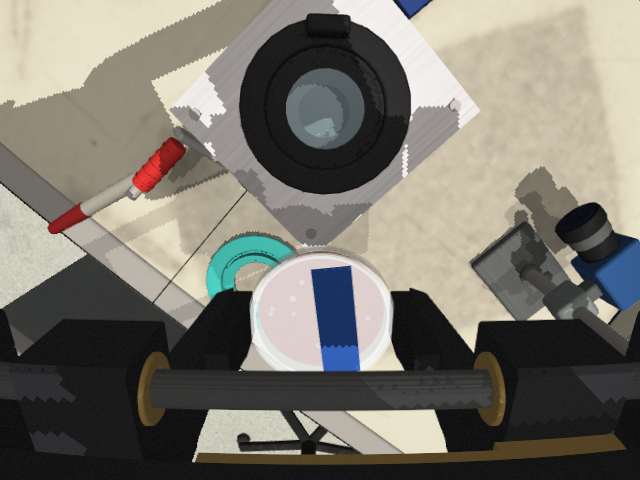

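The insert is seated flat: flange centred at (325,103), tab at the top at (328,25). The dish is held level at (321,313), and the blue camera's lens is at about (582,225).

```bash
python3 - <<'E'
from h import *
def tryr(n,*a,**k):
    try: print(n,rim(*a,**k))
    except Exception as e: print(n,"x")
st=sensors.observe();p=imaging.grab_frame("wrist"); T=st["tool_pos"]; print(T)
tryr("flange",p,st,(587.5,-46),52,6,128,52); tryr("hole",p,st,(587.5,-46),23.5,5,125,23.5,sgn=-1)
print("dish proj",proj(p,[T[0],T[1],T[2]+37],st))
for d in finder.masks_of(p,"dish")[:3]:
    c=contour(d["pixels"]); c=c[c[:,1]<365]; 
    if len(c)>20: print("dish",round(d["p"],2),c.min(0),c.max(0),[circ([ray(p,u,T[2]+z,st)-T for u in c]) for z in (30,34,37)])
A=[a for a in range(0,360,2) if abs((a-42+180)%360-180)<60]
for z in(34,37): tryr("rim",p,st,T[:2],29,6,T[2]+z,29,sgn=-1,angs=A); tryr("rimfree",p,st,T[:2],29,6,T[2]+z,None,sgn=-1,angs=A)
print("lens",ray(p,(582,225),78,st),[d["position"] for d in finder.pinpoint(p,"lens")],[d["position"] for d in finder.pinpoint(p,"handle")])
E
```

```text
[525.31240106 -98.40860712 200.25270814]
flange (array([588.08, -46.13]), np.float64(0.5), 180, (array([587.93, -46.25,  51.55]), np.float64(0.14)))
hole (array([587.84, -46.36]), np.float64(0.25), 180, (array([587.83, -46.36,  23.76]), np.float64(0.01)))
dish proj [[318.83138044 322.76505992]]
dish 0.67 [249 244] [393 364] [(array([-0.33, -1.47, 30.4 ]), np.float64(0.74)), (array([ 1.290e+00, -1.000e-02,  2.956e+01]), np.float64(0.72)), (array([ 2.5 ,  1.08, 28.94]), np.float64(0.71))]
rim x
rimfree (array([ 524.22, -100.51,   29.96]), np.float64(0.05), 59, (array([ 524.22, -100.51,   29.96]), np.float64(0.05)))
rim x
rimfree (array([525.55, -99.4 ,  29.31]), np.float64(0.13), 59, (array([525.55, -99.4 ,  29.31]), np.float64(0.13)))
lens [ 664.06354956 -258.93571809   78.        ] [[662.7, -253.0, 73.0], [618.8, -18.8, 136.4]] [[488.3, 11.5, 118.5], [588.5, -45.2, 57.5]]
```

```bash
python3 -c "
from h import *
shift(587.4,-45.6,112,42)"
```

```text
t 21.1 pos [525.2 -99.  200.1] rpy [-180.     0.    41.9] F [-0.7 -1.   0. ] grip 55.7 30.0
cm [8.2  0.19 8.81] roll -0.1
```

Call:
carry_out:
  series:
    - [5, [3, 0.1, 0], 0]
    - [5, [6, 0.2, 0], 0]
    - [5, [8.2, 0.2, 1], 0]
    - [5, [8.2, 0.2, 4], 0]
    - [5, [8.2, 0.2, 7], 0]
    - [5, [8.2, 0.2, 8.8], 0]
    - [5, [8.2, 0.2, 8.8], 0]
    - [5, [8.2, 0.2, 8.8], 0]
    - [5, [8.2, 0.2, 8.8], 0]
    - [5, [8.2, 0.2, 8.8], 0]

```text
time_s: 21.93
tool_pos: [588.9, -46.7, 114.4]
orientation: [179.8, -0.1, 41.9]
ft_force: [0.1, 0.3, 0.0]
grip_width: 55.8
grasp_force: 30.0
```

```bash
python3 -c "
from h import *
shift(587.4,-45.6,105,42)
st=sensors.observe();p=imaging.grab_frame('wrist');T=st['tool_pos']
A=[a for a in range(0,360,2) if abs((a-42+180)%360-180)<60]
for z in(37,38):print([ (o[:2]-T[:2]).round(2) if i==0 else o for i,o in enumerate(rim(p,st,T[:2],29,5,T[2]+z,None,sgn=-1,angs=A)[:3])])
try: print(rim(p,st,(587.9,-46.3),52,5,128,52,angs=A))
except Exception: print('x')
"
```

```text
t 21.93 pos [588.9 -46.7 114.4] rpy [ 1.798e+02 -1.000e-01  4.190e+01] F [0.1 0.3 0. ] grip 55.8 30.0
cm [-0.04 -0.19  0.94] roll -0.1
[array([ 0.29, -0.69]), np.float64(0.11), 59]
[array([ 0.87, -0.14]), np.float64(0.11), 59]
(array([587.78, -46.39]), np.float64(0.24), 59, (array([588.38, -45.84,  51.31]), np.float64(0.11)))
```

Call:
carry_out:
  series:
    - [5, [0, 0, 0], 0]
    - [5, [0, 0, 0], 0]
    - [5, [0, 0, 0], 0]
    - [5, [0, 0, 0.3], 0]
    - [5, [0, 0, 0.5], 0]
    - [5, [0, 0, 0.5], 0]
    - [5, [0, 0, 0.5], 0]

```text
time_s: 22.57
tool_pos: [587.1, -46.2, 106.8]
orientation: [-180.0, 0.0, 41.9]
ft_force: [-0.7, -0.7, -0.1]
grip_width: 55.8
grasp_force: 30.0
```

```bash
python3 -c "
from h import *
shift(587.4,-45.6,102,42)"
```

```text
t 22.57 pos [587.1 -46.2 106.8] rpy [-180.     0.    41.9] F [-0.7 -0.7 -0.1] grip 55.8 30.0
cm [ 0.06 -0.03  0.48] roll -0.1
```

Call:
carry_out:
  series:
    - [5, [0.06, -0.03, 0], 0]
    - [5, [0.06, -0.03, 0.15], 0]
    - [5, [0.06, -0.03, 0.25], 0]
    - [5, [0.06, -0.03, 0.25], 0]
    - [5, [0.06, -0.03, 0.25], 0]

```text
time_s: 22.98
tool_pos: [587.6, -45.6, 104.6]
orientation: [-180.0, 0.0, 41.9]
ft_force: [-0.3, -0.3, -1.0]
grip_width: 55.7
grasp_force: 30.0
```

Call:
carry_out:
  series:
    - [5, [0, 0, 0.1], 0]
    - [5, [0, 0, 0.15], 0]
    - [5, [0, 0, 0.15], 0]
    - [5, [0, 0, 0.15], 0]

```text
time_s: 23.32
tool_pos: [587.7, -45.6, 103.2]
orientation: [-180.0, 0.0, 41.9]
ft_force: [0.0, -0.4, -0.0]
grip_width: 55.8
grasp_force: 30.0
```

Call:
carry_out:
  series:
    - [5, [0, 0, 0.1], 0]
    - [5, [0, 0, 0.15], 0]
    - [5, [0, 0, 0.15], 0]
    - [5, [0, 0, 0.15], 0]

```text
time_s: 23.65
tool_pos: [587.8, -45.7, 101.9]
orientation: [180.0, -0.0, 41.9]
ft_force: [-1.1, -0.8, 2.0]
grip_width: 55.5
grasp_force: 30.0
```

Contact came at 102 mm, the predicted seating height. I'll release and rise.

Call:
carry_out:
  series:
    - [7.2, [0, 0, -0.05], 0]
    - [7.2, [0, 0, -0.05], 0]
    - [7.2, [0, 0, -0.05], 0]
    - [7.2, [0, 0, -0.05], 0]
    - [7.2, [0, 0, -0.3], 0]
    - [7.2, [0, 0, -1], 0]
    - [7.2, [0, 0, -3], 0]
    - [7.2, [0, 0, -7], 0]
    - [7.2, [0, 0, -10], 0]
    - [7.2, [0, 0, -10], 0]

```text
time_s: 24.48
tool_pos: [591.8, -46.7, 210.1]
orientation: [179.4, -0.4, 41.9]
ft_force: [0.9, -0.6, 0.4]
grip_width: 72.1
grasp_force: 0.0
```

```bash
python3 -c "
from h import *
shift(524,-103,210,42)"
```

```text
t 24.48 pos [591.8 -46.7 210.1] rpy [179.4  -0.4  41.9] F [ 0.9 -0.6  0.4] grip 72.1 0.0
cm [-8.81 -0.34 -0.05] roll -0.1
```

Call:
carry_out:
  series:
    - [7, [-3, 0, 0], 0]
    - [7, [-6, 0, 0], 0]
    - [7, [-8.8, 0, 0], 0]
    - [7, [-8.8, 0, 0], 0]
    - [7, [-8.8, 0, 0], 0]
    - [7, [-8.8, 0, 0], 0]

```text
time_s: 24.98
tool_pos: [522.6, -104.4, 202.2]
orientation: [180.0, -0.0, 41.9]
ft_force: [0.5, 0.2, -0.1]
grip_width: 70.2
grasp_force: 0.0
```

```bash
python3 - <<'E'
from h import *
st=sensors.observe();p=imaging.grab_frame("wrist");save(p,"w4.png")
for z in (137,139): print("dish",rim(p,st,(588,-46.3),29,5,z,None,sgn=-1)[:3])
print("flange",rim(p,st,(588,-46.3),52,5,128,52)[:3])
# red handle blob
h=cv2.cvtColor(p["color"],cv2.COLOR_RGB2HSV);m=(((h[...,0]<8)|(h[...,0]>172))&(h[...,1]>150)&(h[...,2]>60)).astype(np.uint8)
n,l,s,c=cv2.connectedComponentsWithStats(m)
for i in range(1,n):
    if s[i,4]>60: print(s[i],c[i],[ray(p,c[i],z,st).round(1) for z in(0,117)])
# stage outline corners -> yaw
ys,xs=np.nonzero(l>=1)
print(proj(p,[488,11,117],st))
m=finder.masks_of(p,"viewer")
print([(d["position"],d["p"]) for d in finder.pinpoint(p,"handle")],len(m))
g=cv2.cvtColor(p["color"],cv2.COLOR_RGB2GRAY)
for q in[(587.9,-46.3)]:
  for yaw in(80,82.5,85,87.5,90):
    a=np.radians(yaw);X=np.array([np.cos(a),np.sin(a),0]);Y=np.array([-np.sin(a),np.cos(a),0])
    print(yaw,[proj(p,np.array([*q,125])+sx*65*X+sy*70*Y,st).round().tolist() for sx in(-1,1) for sy in(-1,1)])
E
```

```text
dish (array([588.36, -46.39,  29.04]), np.float64(0.05), 180)
dish (array([588.28, -46.46,  28.8 ]), np.float64(0.05), 180)
flange (array([587.99, -46.29]), np.float64(0.5), 169)
[ 128  129   54   54 1274] [153.79042386 156.30376766] [array([448.1,  41.4,   0. ]), array([489.4,  12. , 117. ])]
[ 45 198  42  31 531] [ 64.42372881 214.23728814] [array([338.5,  79.8,   0. ]), array([413.8,  38.5, 117. ])]
[[153.86525526 158.95508731]]
[([487.4, 9.6, 110.6], 0.56)] 1
80 [[[474.0, 114.0]], [[298.0, 247.0]], [[346.0, -71.0]], [[164.0, 88.0]]]
82.5 [[[475.0, 107.0]], [[304.0, 247.0]], [[339.0, -73.0]], [[164.0, 95.0]]]
85 [[[475.0, 100.0]], [[310.0, 248.0]], [[331.0, -73.0]], [[164.0, 102.0]]]
87.5 [[[476.0, 93.0]], [[316.0, 248.0]], [[324.0, -74.0]], [[165.0, 109.0]]]
90 [[[476.0, 86.0]], [[323.0, 248.0]], [[317.0, -74.0]], [[166.0, 116.0]]]
```

```bash
python3 -c "
from h import *
shift(488,12,150,-5.5)"
```

```text
t 25.13 pos [ 522.8 -103.8  201.8] rpy [180.  -0.  42.] F [ 0.1 -0.6 -0.1] grip 70.0 0.0
cm [  5.15 -10.94   5.18] roll 47.5
```

Call:
carry_out:
  series:
    - [5, [2, -3, 0], 7]
    - [5, [4, -6, 0], 14]
    - [5, [5.15, -9, 0], 21]
    - [5, [5.15, -10.9, 0], 28]
    - [5, [5.15, -10.9, 2], 35]
    - [5, [5.15, -10.9, 4], 42]
    - [5, [5.15, -10.9, 5.2], 47.5]
    - [5, [5.15, -10.9, 5.2], 47.5]
    - [5, [5.15, -10.9, 5.2], 47.5]
    - [5, [5.15, -10.9, 5.2], 47.5]

```text
time_s: 25.97
tool_pos: [488.5, 11.3, 150.5]
orientation: [180.0, -0.1, -5.4]
ft_force: [-0.3, 0.2, 0.5]
grip_width: 50.0
grasp_force: 0.0
```

```bash
python3 - <<'E'
from h import *
shift(488,12,77,-5.5)
Z=[]
for i in range(2):
  for n in("scene","top"):
    q=imaging.grab_frame(n)
    for t in("lens","stage_centre","axle","handle","camera"): print(n,t,[np.round(d["position"]).tolist() for d in finder.pinpoint(q,t)[:1]])
E
```

```text
t 25.97 pos [488.5  11.3 150.5] rpy [ 1.8e+02 -1.0e-01 -5.4e+00] F [-0.3  0.2  0.5] grip 50.0 0.0
cm [-0.07 -0.07  7.35] roll 0.1
scene lens [[662.0, -256.0, 76.0]]
scene stage_centre [[586.0, -44.0, 126.0]]
scene axle []
scene handle [[489.0, 13.0, 116.0]]
scene camera [[612.0, -303.0, 86.0]]
top lens [[667.0, -252.0, 76.0]]
top stage_centre []
top axle []
top handle [[489.0, 14.0, 113.0]]
top camera [[611.0, -300.0, 85.0]]
scene lens [[663.0, -256.0, 76.0]]
scene stage_centre [[587.0, -46.0, 127.0]]
scene axle [[582.0, -43.0, 57.0]]
scene handle [[493.0, 14.0, 117.0]]
scene camera [[611.0, -303.0, 85.0]]
top lens [[666.0, -252.0, 75.0]]
top stage_centre [[486.0, 13.0, 113.0]]
top axle []
top handle [[490.0, 12.0, 113.0]]
top camera [[609.0, -299.0, 84.0]]
```

Call:
carry_out:
  series:
    - [5, [0, 0, 2], 0]
    - [5, [0, 0, 4], 0]
    - [5, [0, 0, 6], 0]
    - [5, [0, 0, 7.3], 0]
    - [5, [0, 0, 7.3], 0]
    - [5, [0, 0, 7.3], 0]
    - [0, [0, 0, 7.3], 0]
    - [0, [0, 0, 7.3], 0]
    - [0, [0, 0, 7.3], 0]
    - [0, [0, 0, 7.3], 0]
    - [0, [0, 0, 7.3], 0]
    - [0, [0, 0, 7.3], 0]

```text
time_s: 28.17
tool_pos: [488.0, 11.4, 77.2]
orientation: [-180.0, -0.0, -5.6]
ft_force: [1.0, 2.8, 2.6]
grip_width: 13.2
grasp_force: 30.0
```

Call:
carry_out:
  series:
    - [0, [0, 0, 0], 0]
    - [0, [0, 0, 0], 0]

```text
time_s: 28.33
tool_pos: [488.0, 11.5, 77.1]
orientation: [-180.0, -0.0, -5.6]
ft_force: [0.4, 2.6, 4.8]
grip_width: 12.8
grasp_force: 30.0
```

Call:
carry_out:
  series:
    - [0, [0, 0.37, -0.29], 0]
    - [0, [0, 0.75, -0.55], 0]
    - [0, [0, 1.15, -0.79], 0]
    - [0, [0, 1.56, -1.01], 0]
    - [0, [0, 1.98, -1.2], 0]
    - [0, [0, 2.42, -1.36], 0]
    - [0, [0, 2.86, -1.5], 0]
    - [0, [0, 3.31, -1.61], 0]
    - [0, [0, 3.77, -1.69], 0]
    - [0, [0, 4.23, -1.74], 0]
    - [0, [0, 4.7, -1.76], 0]
    - [0, [0, 5.15, -1.76], 0]

```text
time_s: 29.33
tool_pos: [483.1, -39.3, 95.1]
orientation: [-179.9, -0.0, -5.6]
ft_force: [1.0, 5.7, 5.0]
grip_width: 13.1
grasp_force: 30.0
```

Call:
carry_out:
  series:
    - [0, [0, 0, 0], 0]
    - [0, [0, 0, 0], 0]
    - [0, [0, 0, 0], 0]
    - [0, [0, 0, 0], 0]

```text
time_s: 29.67
tool_pos: [483.1, -39.6, 95.0]
orientation: [-179.9, -0.0, -5.6]
ft_force: [-0.1, 4.6, 5.8]
grip_width: 12.9
grasp_force: 30.0
```

```bash
python3 - <<'E'
from h import *
shift(485,-39.4,94.7,-5.5)
X=np.array([.096,.995]);Y=np.array([-.995,.096]);C=np.array([587.8,-46.1])
T=sensors.observe()["tool_pos"];print("tcp viewer",(T[:2]-C)@X,(T[:2]-C)@Y)
for n in("scene","top","wrist")*2:
    st=sensors.observe();q=imaging.grab_frame(n)
    for t in("handle","insert","dish","lens","sight_line","mirror"):
        r=finder.pinpoint(q,t)[:1]
        for d in r: P=np.array(d["position"]);print(n,t,round(d["p"],2),P.round(1),"viewer",((P[:2]-C)@X).round(1),((P[:2]-C)@Y).round(1))
    if n=="wrist":
        save(q,"w5.png")
    h=cv2.cvtColor(q["color"],cv2.COLOR_RGB2HSV);m=(((h[...,0]<8)|(h[...,0]>172))&(h[...,1]>150)&(h[...,2]>50)).astype(np.uint8)
    k,l,s,c=cv2.connectedComponentsWithStats(m); u=proj(q,[485,-39.4,135],st)[0]
    print(n,"expected handle px",u.round(),[(c[i].round(1),s[i,4]) for i in range(1,k) if np.hypot(*(c[i]-u))<40 and s[i,4]>5])
E
```

```text
t 29.67 pos [483.1 -39.6  95. ] rpy [-179.9   -0.    -5.6] F [-0.1  4.6  5.8] grip 12.9 30.0
cm [ 0.19 -0.04  0.03] roll -0.1
tcp viewer -3.558239108263367 104.82013131899326
scene handle 0.82 [486.5 -40.2 131.6] viewer -3.9 101.4
scene insert 0.72 [ 417.4 -104.7    2.6] viewer -74.7 163.9
scene lens 0.54 [ 661.5 -253.9   76.9] viewer -199.7 -93.3Traceback (most recent call last):
  File "<stdin>", line 8, in <module>
ValueError: it knows: axle, camera, dish, dish_clear, dish_plain, handle, insert, lens, oil_bottle, sight_line, stage_centre, tab, viewer
```

```bash
python3 - <<'E'
from h import *
X=np.array([.096,.995]);Y=np.array([-.995,.096]);C=np.array([587.8,-46.1])
for n in("top","wrist","scene"):
    st=sensors.observe();q=imaging.grab_frame(n)
    for t in("handle","insert","dish","dish_plain","dish_clear","oil_bottle"):
        for d in finder.pinpoint(q,t)[:3]: P=np.array(d["position"]);print(n,t,round(d["p"],2),P.round(),"viewer x",((P[:2]-C)@X).round(1))
    if n=="wrist":
        try: print(rim(q,st,(588.3,-46.4),29,5,138,29,sgn=-1)[:3],rim(q,st,(588,-46.3),52,5,128,52)[:3])
        except Exception: print("no rim")
shift(485,-39.4,95,-5.5)
E
```

```text
top insert 0.83 [586. -51. 122.] viewer x -4.9
top insert 0.58 [421. 474.   1.] viewer x 501.7
top dish_plain 0.63 [560. 365.   0.] viewer x 406.0
top dish_clear 0.59 [420. 339.   1.] viewer x 367.0
top oil_bottle 0.61 [699. 144.   2.] viewer x 200.1
wrist handle 0.77 [482. -40. 133.] viewer x -4.3
wrist dish 0.95 [589. -47. 122.] viewer x -0.7
(array([588.34, -46.5 ]), np.float64(0.0), 103) (array([588.52, -46.51]), np.float64(0.28), 101)
scene handle 0.74 [484. -38. 132.] viewer x -2.4
scene insert 0.91 [ 418. -107.   -0.] viewer x -76.5
scene insert 0.87 [423. 475.   1.] viewer x 502.7
scene insert 0.66 [587. -46. 121.] viewer x 0.3
scene dish 0.55 [588. -44. 124.] viewer x 2.1
scene dish_plain 0.88 [560. 366.  -1.] viewer x 406.9
scene dish_clear 0.59 [422. 340.   2.] viewer x 367.8
scene oil_bottle 0.57 [702. 141.  -2.] viewer x 197.5
scene oil_bottle 0.55 [585. -44. 120.] viewer x 1.8
t 31.02 pos [483.  -39.5  95. ] rpy [-179.9   -0.    -5.6] F [-0.9  6.1  5.9] grip 13.0 30.0
cm [ 0.19 -0.03 -0.  ] roll -0.1
```

The insert and dish are seated and concentric, the other things haven't moved, and the handle is held steady at the target tilt.

```bash
python3 -c "
from h import *
print(sign_off())"
```

```text
the job is handed in; nothing more can be done
None
```

The job is handed in at about 31 s: the insert and pink dish are seated, and the handle is held at about 0.75 rad, which matches the lens's height and distance; but all three cameras put the lens about 95 mm to the side of the viewer's x-z plane instead of within a few mm, and tilting can't correct that, so the mark may not be reflected straight into the lens.

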